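Stack the red specimen tote on the yellow one

TASK

Stack the red tote squarely on top of the yellow tote, turned so that its white end is over the yellow tote's yellow end: that way it stands on the posts at rim height instead of nesting down inside. Keep it level, set it down rather than dropping it, let go, and leave the yellow tote where it stands and the blue tote alone.

Things in the scene. Friction and masses are not known exactly. Their poses are not given: they have to be found in the camera images.
- red_tote: Red open stack-nest tote, 160 (x) x 64 (y) x 58 mm high, 0.22 kg, two tubes fixed inside. Origin: centre of underside, z up. Its +x end is white, -x end red. Straight walls 64 over the outside from z 31 to 58, to grip across the middle; below, a 31 wide trough with four feet at x = -52 and +18, out to y = +-26.5, undersides at z 0. Starts on the bench, white end roughly towards the robot.
- yellow_tote: Yellow tote, same shape and axes (+x end white, -x end yellow), 0.34 kg, white end roughly to the robot's left (+y). Inside its rim four posts, tops flush with the rim (z 58), at x = +52 and -18, y = +-18 to +-29. A tote set on it white end over white end sinks in (underside at z 31: nested); turned the other way, white end over yellow end, its feet stand on the posts (underside at z 58: stacked), centres in line.
- blue_tote: Blue tote, same shape and axes (+x end white, -x end blue), empty, 0.20 kg, on the bench: a bystander, not to be moved.
- red_white_end (a point): Middle of the top edge of the red tote's white end: 80 mm along +x and 58 mm above the red tote's origin.
Things that resemble listed ones, but are neither listed nor needed, are in the scene too. There is more than one size of the red_tote; the job needs the smaller.

How it is judged (in metres and radians):
On the way:
1. the red tote, still held, is lowered to within 10 mm of resting on the yellow tote's posts, white end over yellow end (horizontal distance between red_tote and yellow_tote below 0.015 m and x of red_white_end in the frame of yellow_tote below -0.05 m and z of red_tote in the frame of yellow_tote between 0.05 and 0.068 m and contact force between red_tote and the fingers above 0.5 N), for 0.05 s.
At the end, for the whole second after the job is handed in: Red tote released and still on the yellow one, underside 58 mm (within 6) above the yellow tote's, centres within 15 mm, sides in line within 12 degrees, white end over yellow end, both level within 5 degrees; yellow tote within 40 mm of its start (horizontal distance between red_tote and yellow_tote below 0.015 m and x of red_white_end in the frame of yellow_tote below -0.05 m and angle between the x axis of red_tote and the x axis of yellow_tote, either way round below 0.21 rad and z of red_tote in the frame of yellow_tote between 0.052 and 0.064 m and angle between each of red_tote, yellow_tote's own z axis and vertical below 0.09 rad and contact force between red_tote and yellow_tote above 0.3 N and contact force between red_tote and the fingers below 0.1 N and linear speed of red_tote below 0.02 m/s and distance of yellow_tote from where it was at the start of the episode below 0.04 m); the robot touches nothing.
It fails at once if the blue tote is moved more than 30 mm (distance of blue_tote from where it was at the start of the episode above 0.03 m).
It fails at once if the yellow tote is moved more than 40 mm (distance of yellow_tote from where it was at the start of the episode above 0.04 m).
It fails at once if the red tote is tipped more than 30 degrees (angle between red_tote's own z axis and vertical above 0.52 rad).
It also fails if it takes over 40 s, if anything falls off the work surface, if the arm or the gripper's body presses on something with over 40 N, if the wrist force passes 120 N, or if a joint passes its speed limit or range.

ROBOT

A 6-joint arm with a two-finger parallel gripper is mounted at the origin on the work surface. World frame = base frame: x ahead of the robot, y to its left, z up, the work surface at z = 0. Lengths are in mm, angles in rad, forces in N, time in s.
With the tool pointing down it reaches from about 350 to 775 mm from the base axis. Payload 7.3 kg.
Tool frame: the origin (TCP) lies at the very end of the fingers, on their centre line; the grasp point (between the pads) lies bot.grip_point_offset behind it (bot.grip_point_offset is the distance from the TCP to the grasp point, in mm); z points along the fingers, y is the line along which they close (so a half turn about z gives the same grasp; the last joint's range is limited). The gripper opens to 92 mm and grips with 3 to 60 N. Pads are 19 mm wide; open, the fingers measure 130 mm over their backs; the gripper's body (75 mm by 190 mm) begins 47 mm behind the grasp point.
Start: joints at [-1.291, 0.342, 1.524, -0, 1.275, -0.146], TCP at [216.875, -478.132, 226.741] pointing down, gripper open.
Joint ranges: [-2.53, 2.53], [-0.77, 2.02], [0.04, 2.7], [-1, 4.14], [0.28, 2.66], [-3.11, 3.11]. Speed limits (rad/s): [2.57, 2.57, 3.14, 3.14, 3.14, 3.14].

INTERFACE

Orientations are given as [roll, pitch, yaw] about the fixed x, y, z axes, in that order (R = Rz(yaw) Ry(pitch) Rx(roll)).
In Python, from plant import bot gives the robot as it stands. The module is installed in compiled form; this text tells all that it offers.
- The arm moves only by the tool carry_out, never from a script. Its argument "plan" is a list of rows, each an object of numbers: "tx", "ty", "tz": the shift along the world's x, y, z in mm; "rx", "ry", "rz": the turn, a rotation vector about the world's x, y, z in rad. A call has 1 to 12 rows; each row shifts and turns the commanded pose from where the row before left it; what a row does not reach is not made up. A row lasts 1/10 s, in which the tool goes at most 50 mm and 8.59 degrees, less where a joint would pass 70% of its speed; a pose out of reach is approached as far as the arm can. A call with a gripper value outside its range is refused whole. "gripper" is the closure, from 0 (fully open) to 1 (shut), set as the call begins (left out, the last holds). The fingers move at their own pace and stop on an object; the grip force is fixed at half the most. Time passes only in rows, so rows that do not move let the fingers close. It gives the time, the measured TCP pose, the force, the opening and the grip force at its end, in the units of the state.
- bot.get_obs(): the state, without advancing time (a new reading comes with each control period).
- bot.capture(name): name is "scene" or "side" or "wrist"; returns the picture (400x640x3 uint8, red, green, blue); there is no depth.
- bot.camera_model(name): a dict with "camera_matrix" (3x3 intrinsics, pixels), "R" (3x3) and "t" (3): a world point X has camera coordinates R X + t. Camera axes: x right, y down, z forward; pixel columns grow to the right and rows downward; lengths in mm; the calibration is good to about 2 mm. The wrist camera is an equidistant fisheye: a pixel r from the principal point sees the ray r / f radians off the axis. A picture is of the moment at which its call begins: read the wrist's pose just before it. camera_model takes no time and is no camera call; for the wrist camera it gives the pose at the moment of the call.
- bot.close_job(): hands the job in; it is judged then, once.
The state is a dict: "time": time; "joint_positions": joint angles; "dq": joint speeds; "tau": joint torques, N m; "tool_pos": TCP position; "tcp_rot": TCP orientation; "contact_force": force on the tool from outside, world axes, zero at the start; "moment": the same for the moment, N m; "grip_width": finger opening in mm; "finger_force": force on a finger pad.
Only numpy, scipy, OpenCV 4.12 (cv2) and the standard library are available. Lean on these libraries where they do the work, as an engineer would, in place of code of your own. Each camera call takes 0.05 s, during which the arm holds its last target. There are 200 camera calls.

## Working session

There is one attempt and no reset: what is moved stays moved. The work goes in short steps, Python scripts to look and compute and a tool call to move; the robot and the scene stay as the last step left them, time stands still between calls to the robot, and variables do not carry over. Pictures are saved under pics/ and viewed, at most 10 in all, crops included, and the job is handed in when it is done.

Besides the shell and the picture viewer there is one more tool, called after "Call:" in YAML: its name, and indented under it one key for each argument. carry_out: Moves the arm, as the interface text tells. Its arguments: {"type":"object","properties":{"plan":{"type":"array"},"gripper":{"type":"number"}},"required":["plan"]}

```bash
mkdir -p pics; python3 - <<'E'
from plant import bot
import cv2,numpy as np
o=bot.get_obs(); print(o, bot.grip_point_offset)
for n in ("scene","side"):
    cv2.imwrite(f"pics/{n}0.png",cv2.cvtColor(bot.capture(n),cv2.COLOR_RGB2BGR))
    m=bot.camera_model(n); print(n,m["camera_matrix"],-m["R"].T@m["t"])
E
```

```text
{'time': 0.0, 'joint_positions': array([-1.29099680e+00,  3.42751170e-01,  1.52504734e+00, -1.09984867e-05,
        1.27543118e+00, -1.46038116e-01]), 'dq': array([-3.27865061e-05, -1.32935233e-04,  1.73735067e-03,  6.51640654e-04,
        4.22936195e-04,  5.75273714e-04]), 'tau': array([ 1.03308135e-03, -4.31243491e+01, -2.44219673e+01,  7.16590066e-02,
        5.57850022e-02, -1.21453668e-04]), 'tool_pos': array([ 216.74724113, -477.69424856,  226.01963913]), 'tcp_rot': array([-3.13997151e+00, -2.27815621e-04,  4.25840668e-01]), 'contact_force': array([-0.2611989 , -0.05996517,  0.32114257]), 'moment': array([ 0.00573362, -0.05166886, -0.04261857]), 'finger_force': 0.0, 'grip_width': 91.98471810969976} 18.8
scene [[362.76838853   0.         321.4742387 ]
 [  0.         362.76838853 201.0540481 ]
 [  0.           0.           1.        ]] [ 990.29209478 -258.67621703  643.61154433]
side [[395.48527165   0.         326.5471007 ]
 [  0.         395.48527165 196.14763435]
 [  0.           0.           1.        ]] [-44.13180299 570.04787291 574.25489127]
```

View pics/scene0.png

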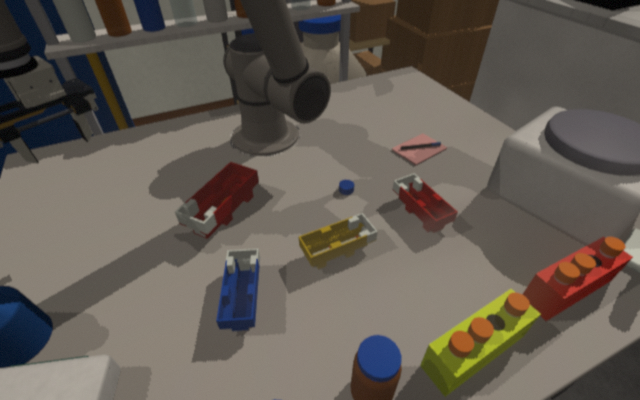

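View pics/side0.png

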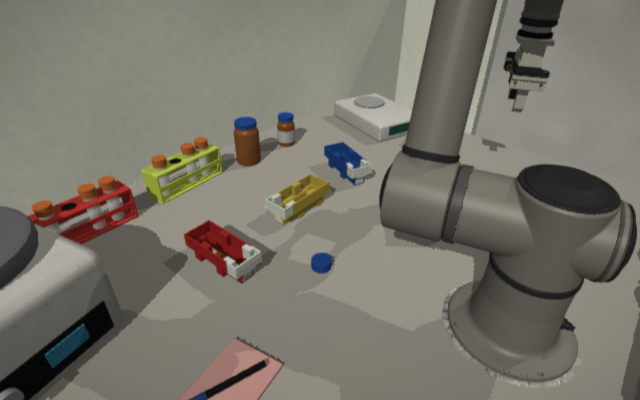

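The scene view shows the small red tote at about (425,203) with its white end towards the robot, the yellow one at (338,240) and the blue one at (240,288). The larger red lookalike is at (220,200). In the side view the small red tote is at (222,250), yellow at (298,198) and blue at (348,162). I'll enlarge crops.

```bash
python3 - <<'E'
import cv2
a=cv2.imread("pics/scene0.png")[165:275,290:470]; cv2.imwrite("pics/sc.png",cv2.resize(a,None,fx=4,fy=4,interpolation=cv2.INTER_CUBIC))
a=cv2.imread("pics/side0.png")[165:285,175:345]; cv2.imwrite("pics/si.png",cv2.resize(a,None,fx=4,fy=4,interpolation=cv2.INTER_CUBIC))
E
```

```text
(no output)
```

View pics/sc.png

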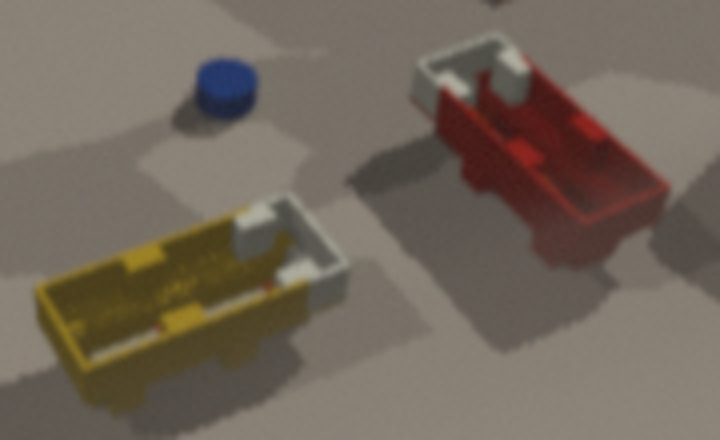

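View pics/si.png

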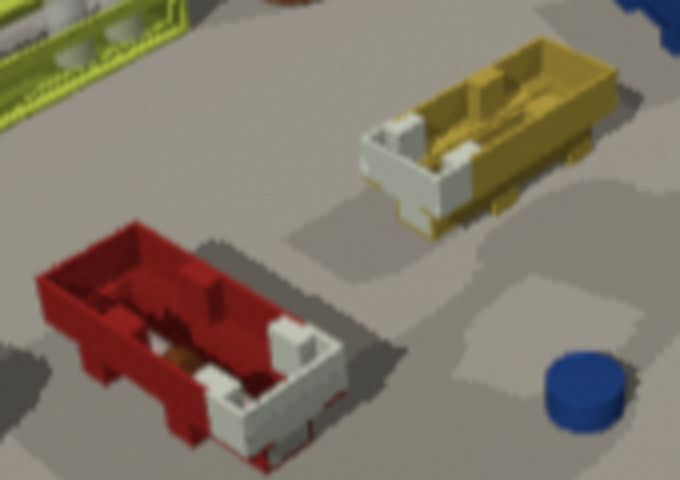

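The crops give the outer rim corners of both totes in each view, as listed in the script below. I'll back-project them at z=58.

```bash
cat > h.py <<'E'
import numpy as np
from plant import bot
from scipy.optimize import least_squares
def back(n,px,z):
    m=bot.camera_model(n);K,R,t=m["camera_matrix"],m["R"],m["t"]
    d=(R.T@np.linalg.inv(K)@np.c_[px,np.ones(len(px))].T).T; c=-R.T@t
    return (c+d*((z-c[2])/d[:,2])[:,None])[:,:2]
# local corners: W+ (80,32), W- (80,-32), E+ (-80,32), E-(-80,-32)
L=np.array([[80,32],[80,-32],[-80,32],[-80,-32]])
def fit(P,L):
    def f(p):
        c,s=np.cos(p[2]),np.sin(p[2]);return (L@np.array([[c,s],[-s,c]])+p[:2]-P).ravel()
    d=(P[0]+P[1]-P[2]-P[3]); r=least_squares(f,[*P.mean(0),np.arctan2(d[1],d[0])])
    return r.x,np.abs(r.fun).max()
E
python3 - <<'E'
from h import *
np.set_printoptions(precision=1,suppress=True)
D={"red":{"scene":[(503,35),(416,65),(668,185),(583,222)],"side":[(243,415),(345,350),(38,280),(137,222)]},
"yel":{"scene":[(349,265),(290,193),(86,372),(38,290)],"side":[(361,136),(440,182),(541,38),(618,72)]}}
off={"scene":(290,165),"side":(175,165)}
for k,v in D.items():
    A=[]
    for n,p in v.items():
        P=back(n,(np.array(p)+.5)/4-.5+off[n],58.);A.append(P)
        # orientation check
        d=P[0]-P[2];w=P[0]-P[1];print(k,n,"len",np.linalg.norm(d),"wid",np.linalg.norm(w),"cross",np.sign(d[0]*w[1]-d[1]*w[0]))
        x,r=fit(P,L);print(x,"yaw %.3f"%x[2],"res %.1f"%r)
    x,r=fit(np.vstack(A),np.vstack([L,L]));print("BOTH",x,"yaw %.3f"%x[2],r)
E
```

```text
red scene len 153.8658136774093 wid 66.99237672023256 cross -1.0
[508.7 236.5  -3.1] yaw -3.106 res 65.6
red side len 155.77444856054242 wid 61.295885364254055 cross -1.0
[502.7 236.4  -3.1] yaw -3.100 res 63.8
BOTH [505.7 236.5  -3.1] yaw -3.103 65.96458152627775
yel scene len 158.6886127966054 wid 62.01410689900415 cross -1.0
[530.2  -6.5   1.6] yaw 1.607 res 63.3
yel side len 154.9642092279221 wid 67.36365177224974 cross -1.0
[523.7  -6.2   1.6] yaw 1.578 res 65.8
BOTH [526.9  -6.3   1.6] yaw 1.593 68.59491865177796
```

Call:
carry_out:
  plan:
    - {"tx": 20,"ty": 20,"rz": -0.032}
    - {"tx": 20,"ty": 30,"rz": -0.032}
    - {"tx": 20,"ty": 30,"rz": -0.032}
    - {"tx": 20,"ty": 30,"rz": -0.032}
    - {"tx": 20,"ty": 30,"rz": -0.032}
    - {"tx": 20,"ty": 30,"rz": -0.032}
    - {"tx": 20,"ty": 30,"rz": -0.032}
    - {"tx": 20,"ty": 30,"rz": -0.032}
    - {"tx": 20,"ty": 30,"rz": -0.032}
    - {"tx": 20,"ty": 30,"rz": -0.032}
    - {"tx": 20,"ty": 30,"rz": -0.032}
    - {"tx": 20,"ty": 30,"rz": -0.032}
  gripper: 0

```text
invalid input at $.plan[0]: expected keys tx, ty, tz, rx, ry, rz
```

Call:
carry_out:
  plan:
    - {"tx": 5,"ty": 30}
    - {"tx": 5,"ty": 35}
    - {"tx": 5,"ty": 35}
    - {"tx": 5,"ty": 35}
    - {"tx": 5,"ty": 35}
    - {"tx": 5,"ty": 35}
    - {"tx": 5,"ty": 35}
    - {"tx": 5,"ty": 35}
    - {"tx": 5,"ty": 35}
    - {"tx": 4,"ty": 35}
    - {"ty": 20}
    - {}

```text
invalid input at $.plan[0]: expected keys tx, ty, tz, rx, ry, rz
```

```bash
python3 - <<'E'
from h import *
import cv2
o=bot.get_obs();print(o["time"],o["tool_pos"],o["tcp_rot"],o["joint_positions"])
m=bot.camera_model("wrist");np.savez("w1.npz",**m);print(m["camera_matrix"],-m["R"].T@m["t"],m["R"])
im=bot.capture("wrist");cv2.imwrite("pics/w1.png",cv2.cvtColor(im,cv2.COLOR_RGB2BGR))
E
```

```text
0.1 [ 216.78820919 -477.75741035  226.12435276] [-3.14024989e+00 -1.84243048e-04  4.25848938e-01] [-1.29095298e+00  3.42640904e-01  1.52491120e+00 -1.36650276e-05
  1.27539583e+00 -1.46001731e-01]
[[309.70691629   0.         318.67134398]
 [  0.         309.70691629 199.8165097 ]
 [  0.           0.           1.        ]] [ 280.99511579 -448.44211123  382.57828519] [[ 0.41187024 -0.91124117 -0.00155944]
 [-0.87897751 -0.39773764  0.26306521]
 [-0.2403361  -0.10697802 -0.96477679]]
```

View pics/w1.png

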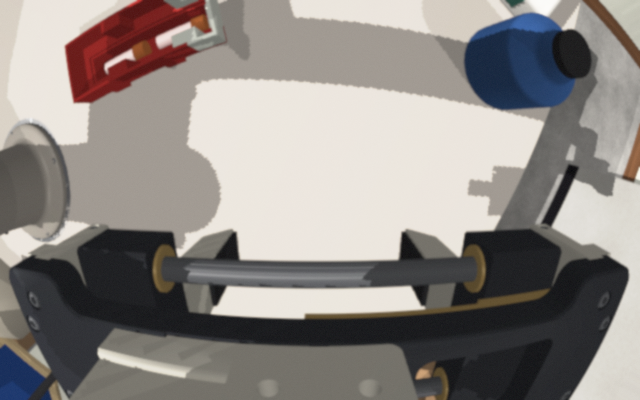

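The wrist view shows the large red lookalike at (145,40) and the blue bottle at (520,60). The move was refused because every row needs all six keys. I'll send it again and stop short of the red tote for a wrist view.

Call:
carry_out:
  plan:
    - {"tx": 20,"ty": 20,"tz": 0,"rx": 0,"ry": 0,"rz": -0.032}
    - {"tx": 20,"ty": 30,"tz": 0,"rx": 0,"ry": 0,"rz": -0.032}
    - {"tx": 20,"ty": 30,"tz": 0,"rx": 0,"ry": 0,"rz": -0.032}
    - {"tx": 20,"ty": 30,"tz": 0,"rx": 0,"ry": 0,"rz": -0.032}
    - {"tx": 20,"ty": 30,"tz": 0,"rx": 0,"ry": 0,"rz": -0.032}
    - {"tx": 20,"ty": 30,"tz": 0,"rx": 0,"ry": 0,"rz": -0.032}
    - {"tx": 20,"ty": 30,"tz": 0,"rx": 0,"ry": 0,"rz": -0.032}
    - {"tx": 20,"ty": 30,"tz": 0,"rx": 0,"ry": 0,"rz": -0.032}
    - {"tx": 20,"ty": 30,"tz": 0,"rx": 0,"ry": 0,"rz": -0.032}
    - {"tx": 20,"ty": 30,"tz": 0,"rx": 0,"ry": 0,"rz": -0.032}
    - {"tx": 13,"ty": 30,"tz": 0,"rx": 0,"ry": 0,"rz": -0.032}
    - {"tx": 0,"ty": 30,"tz": 0,"rx": 0,"ry": 0,"rz": -0.032}
  gripper: 0

```text
time: 1.35
tool_pos: [431.0, -126.8, 226.5]
tcp_rot: [-3.142, -0.0, 0.041]
contact_force: [-0.5, -0.2, 0.6]
grip_width: 91.9
finger_force: 0.0
```

Call:
carry_out:
  plan:
    - {"tx": 0,"ty": 35,"tz": 0,"rx": 0,"ry": 0,"rz": 0}
    - {"tx": 0,"ty": 35,"tz": 0,"rx": 0,"ry": 0,"rz": 0}
    - {"tx": 0,"ty": 35,"tz": 0,"rx": 0,"ry": 0,"rz": 0}
    - {"tx": 0,"ty": 35,"tz": 0,"rx": 0,"ry": 0,"rz": 0}
    - {"tx": 0,"ty": 35,"tz": 0,"rx": 0,"ry": 0,"rz": 0}
    - {"tx": 0,"ty": 35,"tz": 0,"rx": 0,"ry": 0,"rz": 0}
    - {"tx": 0,"ty": 35,"tz": 0,"rx": 0,"ry": 0,"rz": 0}
    - {"tx": 0,"ty": 35,"tz": 0,"rx": 0,"ry": 0,"rz": 0}
    - {"tx": 0,"ty": 35,"tz": 0,"rx": 0,"ry": 0,"rz": 0}
    - {"tx": 0,"ty": 35,"tz": 0,"rx": 0,"ry": 0,"rz": 0}
    - {"tx": 0,"ty": 14,"tz": 0,"rx": 0,"ry": 0,"rz": 0}
    - {"tx": 0,"ty": 0,"tz": 0,"rx": 0,"ry": 0,"rz": 0}

```text
time: 2.55
tool_pos: [429.5, 237.0, 226.4]
tcp_rot: [3.141, 0.001, 0.045]
contact_force: [1.2, 0.0, -0.0]
grip_width: 91.4
finger_force: 0.0
```

```bash
python3 - <<'E'
from h import *
import cv2
o=bot.get_obs();print(o["time"],o["tool_pos"],o["tcp_rot"],o["joint_positions"])
m=bot.camera_model("wrist");np.savez("w2.npz",**m);print(-m["R"].T@m["t"])
im=bot.capture("wrist");cv2.imwrite("pics/w2.png",cv2.cvtColor(im,cv2.COLOR_RGB2BGR))
E
```

```text
2.55 [429.52796622 237.00027738 226.3618753 ] [3.14123344e+00 6.27254472e-04 4.46049027e-02] [ 3.47930253e-01  2.79802713e-01  1.61511142e+00 -1.63959840e-04
  1.24738444e+00  1.87417373e+00]
[500.02380437 240.61179278 382.75062622]
```

View pics/w2.png

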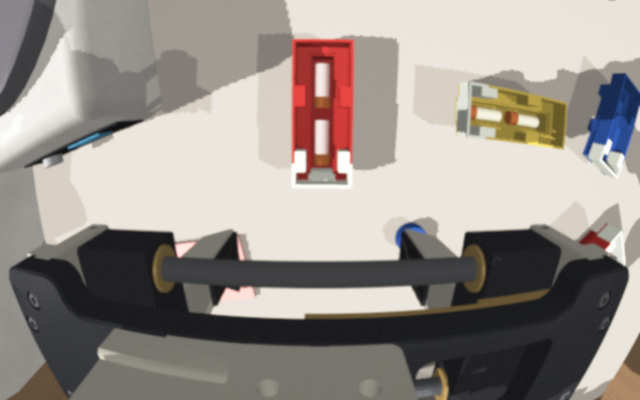

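The wrist view shows the red tote at about (292–353, 41–187) with its white end at the bottom, and yellow at about (457–567, 82–150) with its white end on the left. I'll enlarge this region for better corners.

```bash
python3 - <<'E'
import cv2
a=cv2.imread("pics/w2.png"); r=cv2.resize(a[32:197,280:365],None,fx=3,fy=3,interpolation=cv2.INTER_CUBIC)
y=cv2.resize(a[65:165,445:575],None,fx=4,fy=4,interpolation=cv2.INTER_CUBIC)
y=cv2.copyMakeBorder(y,0,495-400,0,0,cv2.BORDER_CONSTANT)
cv2.imwrite("pics/w2c.png",cv2.hconcat([r,y]))
E
```

```text
(no output)
```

View pics/w2c.png

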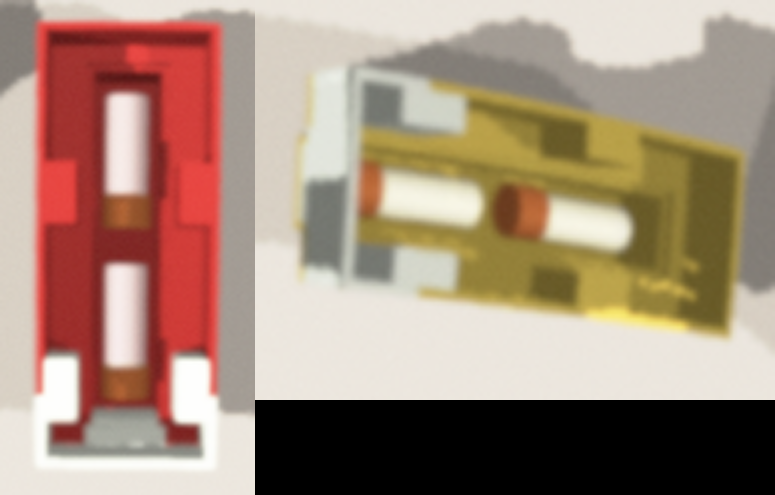

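The crop gives the rim corners. Red: (37,24), (220,24), (35,468) and (218,468). Yellow: (352,66), (344,284), (745,152) and (730,335).

```bash
cat >> h.py <<'E'
def backw(m,px,z):
    K,R,t=m["camera_matrix"],m["R"],m["t"]
    q=(np.array(px,float)-K[:2,2])/K[0,0]; th=np.linalg.norm(q,axis=1)
    d=np.c_[q/th[:,None]*np.sin(th)[:,None],np.cos(th)]@R; c=-R.T@t
    return (c+d*((z-c[2])/d[:,2])[:,None])[:,:2]
E
python3 - <<'E'
from h import *
m=np.load("w2.npz")
red=(np.array([(218,468),(35,468),(220,24),(37,24)])+.5)/3-.5+[280,32]
yel=(np.array([(344,284),(352,66),(730,335),(745,152)])-[255,0]+.5)/4-.5+[445,65]
off=np.array
for n,p in (("red",red),("yel",yel)):
    P=backw(m,p,58.); print(n,P.round(1).tolist()); print(fit(P,L))
# side/scene refit with labels fixed
D={"red":{"scene":[(416,65),(503,35),(583,222),(668,185)],"side":[(345,350),(243,415),(137,222),(38,280)]},
"yel":{"scene":[(290,193),(349,265),(38,290),(86,372)],"side":[(440,182),(361,136),(618,72),(541,38)]}}
o={"scene":(290,165),"side":(175,165)}
for k,v in D.items():
    for n,p in v.items(): print(k,n,fit(back(n,(np.array(p)+.5)/4-.5+o[n],58.),L))
E
```

```text
red [[426.4, 200.9], [423.6, 266.7], [585.1, 208.5], [582.1, 271.7]]
(array([504.30638572, 236.93601135,  -3.10105844]), np.float64(1.0161330286931616))
yel [[493.4, 72.9], [555.7, 75.1], [496.1, -85.3], [558.0, -84.7]]
(array([525.83055721,  -5.50930402,   1.58739277]), np.float64(1.1156987432898404))
red scene (array([508.68241456, 236.52156488,  -3.10834621]), np.float64(3.1779853320629172))
red side (array([502.70049602, 236.43378968,  -3.10527664]), np.float64(2.637680020001028))
yel scene (array([530.16346296,  -6.45618447,   1.60127035]), np.float64(1.435105717987824))
yel side (array([523.71786418,  -6.18864434,   1.57521335]), np.float64(2.7527339894979974))
```

Wrist and fixed views agree: red is at (504.5, 237, yaw 0.04 mod π) and yellow at (526, -6, yaw 1.588). I'll go over the red tote, descend until the TCP is at z≈28, then grip.

Call:
carry_out:
  plan:
    - {"tx": 25,"ty": 0,"tz": 0,"rx": 0,"ry": 0,"rz": -0.005}
    - {"tx": 25,"ty": 0,"tz": 0,"rx": 0,"ry": 0,"rz": 0}
    - {"tx": 25,"ty": 0,"tz": -20,"rx": 0,"ry": 0,"rz": 0}
    - {"tx": 0,"ty": 0,"tz": -30,"rx": 0,"ry": 0,"rz": 0}
    - {"tx": 0,"ty": 0,"tz": -30,"rx": 0,"ry": 0,"rz": 0}
    - {"tx": 0,"ty": 0,"tz": -30,"rx": 0,"ry": 0,"rz": 0}
    - {"tx": 0,"ty": 0,"tz": -25,"rx": 0,"ry": 0,"rz": 0}
    - {"tx": 0,"ty": 0,"tz": -20,"rx": 0,"ry": 0,"rz": 0}
    - {"tx": 0,"ty": 0,"tz": -18,"rx": 0,"ry": 0,"rz": 0}
    - {"tx": 0,"ty": 0,"tz": -15,"rx": 0,"ry": 0,"rz": 0}
    - {"tx": 0,"ty": 0,"tz": -10,"rx": 0,"ry": 0,"rz": 0}
    - {"tx": 0,"ty": 0,"tz": 0,"rx": 0,"ry": 0,"rz": 0}
  gripper: 0

```text
time: 3.8
tool_pos: [504.3, 234.4, 27.6]
tcp_rot: [3.141, 0.003, 0.035]
contact_force: [-0.5, 0.2, -0.1]
grip_width: 91.5
finger_force: 0.0
```

Call:
carry_out:
  plan:
    - {"tx": 0,"ty": 0,"tz": 0,"rx": 0,"ry": 0,"rz": 0}
    - {"tx": 0,"ty": 0,"tz": 0,"rx": 0,"ry": 0,"rz": 0}
    - {"tx": 0,"ty": 0,"tz": 0,"rx": 0,"ry": 0,"rz": 0}
    - {"tx": 0,"ty": 0,"tz": 0,"rx": 0,"ry": 0,"rz": 0}
    - {"tx": 0,"ty": 0,"tz": 0,"rx": 0,"ry": 0,"rz": 0}
    - {"tx": 0,"ty": 0,"tz": 0,"rx": 0,"ry": 0,"rz": 0}
    - {"tx": 0,"ty": 0,"tz": 0,"rx": 0,"ry": 0,"rz": 0}
    - {"tx": 0,"ty": 0,"tz": 0,"rx": 0,"ry": 0,"rz": 0}
  gripper: 1

```text
time: 4.6
tool_pos: [505.2, 236.1, 29.4]
tcp_rot: [-3.141, -0.001, 0.037]
contact_force: [-1.2, 1.1, 5.8]
grip_width: 63.7
finger_force: 30.0
```

Call:
carry_out:
  plan:
    - {"tx": 0,"ty": 0,"tz": 5,"rx": 0,"ry": 0,"rz": 0}
    - {"tx": 0,"ty": 0,"tz": 10,"rx": 0,"ry": 0,"rz": 0}
    - {"tx": 0,"ty": 0,"tz": 15,"rx": 0,"ry": 0,"rz": 0}
    - {"tx": 0,"ty": 0,"tz": 20,"rx": 0,"ry": 0,"rz": 0}
    - {"tx": 0,"ty": 0,"tz": 20,"rx": 0,"ry": 0,"rz": 0}
    - {"tx": 0,"ty": 0,"tz": 20,"rx": 0,"ry": 0,"rz": 0}
    - {"tx": 0,"ty": 0,"tz": 20,"rx": 0,"ry": 0,"rz": 0}
    - {"tx": 0,"ty": 0,"tz": 10,"rx": 0,"ry": 0,"rz": 0}
    - {"tx": 0,"ty": 0,"tz": 0,"rx": 0,"ry": 0,"rz": 0}

```text
time: 5.5
tool_pos: [505.5, 236.1, 150.2]
tcp_rot: [-3.141, -0.003, 0.037]
contact_force: [-0.7, -0.7, -1.4]
grip_width: 63.8
finger_force: 30.0
```

Call:
carry_out:
  plan:
    - {"tx": 0,"ty": -7,"tz": 0,"rx": 0,"ry": 0,"rz": 0.04}
    - {"tx": 2,"ty": -14,"tz": 0,"rx": 0,"ry": 0,"rz": 0.08}
    - {"tx": 2,"ty": -15,"tz": 0,"rx": 0,"ry": 0,"rz": 0.1}
    - {"tx": 2,"ty": -15,"tz": 0,"rx": 0,"ry": 0,"rz": 0.1}
    - {"tx": 2,"ty": -15,"tz": 0,"rx": 0,"ry": 0,"rz": 0.1}
    - {"tx": 2,"ty": -15,"tz": 0,"rx": 0,"ry": 0,"rz": 0.1}
    - {"tx": 2,"ty": -15,"tz": 0,"rx": 0,"ry": 0,"rz": 0.1}
    - {"tx": 2,"ty": -15,"tz": 0,"rx": 0,"ry": 0,"rz": 0.1}
    - {"tx": 2,"ty": -15,"tz": 0,"rx": 0,"ry": 0,"rz": 0.1}
    - {"tx": 2,"ty": -15,"tz": 0,"rx": 0,"ry": 0,"rz": 0.1}
    - {"tx": 2,"ty": -15,"tz": 0,"rx": 0,"ry": 0,"rz": 0.1}
    - {"tx": 1,"ty": -15,"tz": 0,"rx": 0,"ry": 0,"rz": 0.1}

```text
time: 6.7
tool_pos: [525.2, 64.2, 147.5]
tcp_rot: [-3.14, 0.001, 1.161]
contact_force: [0.3, -0.1, -0.8]
grip_width: 63.7
finger_force: 30.0
```

Call:
carry_out:
  plan:
    - {"tx": 0,"ty": -15,"tz": 0,"rx": 0,"ry": 0,"rz": 0.1}
    - {"tx": 0,"ty": -15,"tz": 0,"rx": 0,"ry": 0,"rz": 0.1}
    - {"tx": 0,"ty": -15,"tz": 0,"rx": 0,"ry": 0,"rz": 0.1}
    - {"tx": 0,"ty": -15,"tz": 0,"rx": 0,"ry": 0,"rz": 0.08}
    - {"tx": 0,"ty": -8,"tz": 0,"rx": 0,"ry": 0,"rz": 0.05}
    - {"tx": 0,"ty": -3,"tz": 0,"rx": 0,"ry": 0,"rz": 0}
    - {"tx": 0,"ty": 0,"tz": 0,"rx": 0,"ry": 0,"rz": 0}
    - {"tx": 0,"ty": 0,"tz": 0,"rx": 0,"ry": 0,"rz": 0}

```text
time: 7.5
tool_pos: [525.6, -5.7, 148.3]
tcp_rot: [-3.141, -0.0, 1.586]
contact_force: [-0.4, 0.2, -1.8]
grip_width: 63.9
finger_force: 30.0
```

```bash
python3 - <<'E'
from h import *
import cv2
o=bot.get_obs();print(o["time"],o["tool_pos"],o["tcp_rot"])
a=[cv2.resize(cv2.cvtColor(bot.capture(n),cv2.COLOR_RGB2BGR)[y:y+150,x:x+200],None,fx=2,fy=2,interpolation=cv2.INTER_CUBIC) for n,x,y in (("scene",240,130),("side",190,90))]
m=bot.camera_model("wrist");np.savez("w3.npz",**m)
w=cv2.cvtColor(bot.capture("wrist"),cv2.COLOR_RGB2BGR)[0:280,130:530]; w=cv2.copyMakeBorder(w,0,0,0,400,cv2.BORDER_CONSTANT)
cv2.imwrite("pics/h3.png",cv2.vconcat([cv2.hconcat(a),w]))
E
```

```text
7.5 [525.59085264  -5.7239974  148.26649739] [-3.14075068e+00 -3.47406246e-04  1.58595317e+00]
```

View pics/h3.png

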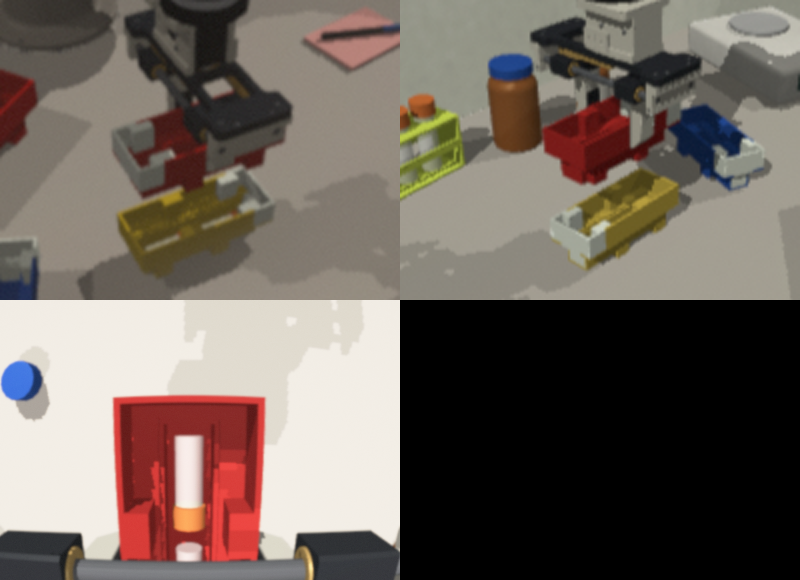

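The red tote is held level with its white end over yellow's yellow end. The wrist view puts its red-end rim corners at (243,98) and (395,98) in the full picture. I'll check the position of that end numerically.

```bash
python3 - <<'E'
from h import *
print(backw(np.load("w3.npz"),[(243,98),(395,98)],177.))
E
```

```text
[[492.97128264  73.73702622]
 [556.00506792  74.67248009]]
```

It is aligned within about 1 mm. I'll lower it gently.

Call:
carry_out:
  plan:
    - {"tx": 0,"ty": 0,"tz": -8,"rx": 0,"ry": 0,"rz": 0}
    - {"tx": 0,"ty": 0,"tz": -10,"rx": 0,"ry": 0,"rz": 0}
    - {"tx": 0,"ty": 0,"tz": -10,"rx": 0,"ry": 0,"rz": 0}
    - {"tx": 0,"ty": 0,"tz": -10,"rx": 0,"ry": 0,"rz": 0}
    - {"tx": 0,"ty": 0,"tz": -8,"rx": 0,"ry": 0,"rz": 0}
    - {"tx": 0,"ty": 0,"tz": -5,"rx": 0,"ry": 0,"rz": 0}
    - {"tx": 0,"ty": 0,"tz": -4,"rx": 0,"ry": 0,"rz": 0}
    - {"tx": 0,"ty": 0,"tz": -2,"rx": 0,"ry": 0,"rz": 0}
    - {"tx": 0,"ty": 0,"tz": 0,"rx": 0,"ry": 0,"rz": 0}
    - {"tx": 0,"ty": 0,"tz": 0,"rx": 0,"ry": 0,"rz": 0}

```text
time: 8.65
tool_pos: [526.1, -6.2, 92.0]
tcp_rot: [3.141, 0.0, 1.587]
contact_force: [-0.7, 0.4, -1.9]
grip_width: 63.9
finger_force: 30.0
```

Call:
carry_out:
  plan:
    - {"tx": 0,"ty": 0,"tz": -1,"rx": 0,"ry": 0,"rz": 0}
    - {"tx": 0,"ty": 0,"tz": -1,"rx": 0,"ry": 0,"rz": 0}
    - {"tx": 0,"ty": 0,"tz": -1,"rx": 0,"ry": 0,"rz": 0}
    - {"tx": 0,"ty": 0,"tz": 0,"rx": 0,"ry": 0,"rz": 0}
    - {"tx": 0,"ty": 0,"tz": 0,"rx": 0,"ry": 0,"rz": 0}

```text
time: 9.15
tool_pos: [525.9, -6.1, 88.7]
tcp_rot: [3.142, 0.0, 1.587]
contact_force: [0.0, -0.1, -0.8]
grip_width: 63.8
finger_force: 30.0
```

Call:
carry_out:
  plan:
    - {"tx": 0,"ty": 0,"tz": -0.5,"rx": 0,"ry": 0,"rz": 0}
    - {"tx": 0,"ty": 0,"tz": -0.5,"rx": 0,"ry": 0,"rz": 0}
    - {"tx": 0,"ty": 0,"tz": -0.5,"rx": 0,"ry": 0,"rz": 0}
    - {"tx": 0,"ty": 0,"tz": 0,"rx": 0,"ry": 0,"rz": 0}
    - {"tx": 0,"ty": 0,"tz": 0,"rx": 0,"ry": 0,"rz": 0}

```text
time: 9.65
tool_pos: [525.9, -6.2, 87.4]
tcp_rot: [3.141, 0.0, 1.587]
contact_force: [-0.4, 0.2, 0.0]
grip_width: 64.0
finger_force: 30.0
```

Call:
carry_out:
  plan:
    - {"tx": 0,"ty": 0,"tz": -0.5,"rx": 0,"ry": 0,"rz": 0}
    - {"tx": 0,"ty": 0,"tz": -0.3,"rx": 0,"ry": 0,"rz": 0}
    - {"tx": 0,"ty": 0,"tz": 0,"rx": 0,"ry": 0,"rz": 0}
    - {"tx": 0,"ty": 0,"tz": 0,"rx": 0,"ry": 0,"rz": 0}

```text
time: 10.05
tool_pos: [525.9, -6.2, 87.3]
tcp_rot: [3.141, 0.0, 1.587]
contact_force: [-1.7, 0.4, 6.6]
grip_width: 63.9
finger_force: 30.0
```

Contact is firm: 6.6 N upward, at the expected height. I'll release and retreat straight up.

Call:
carry_out:
  plan:
    - {"tx": 0,"ty": 0,"tz": 0,"rx": 0,"ry": 0,"rz": 0}
    - {"tx": 0,"ty": 0,"tz": 0,"rx": 0,"ry": 0,"rz": 0}
    - {"tx": 0,"ty": 0,"tz": 0,"rx": 0,"ry": 0,"rz": 0}
    - {"tx": 0,"ty": 0,"tz": 0,"rx": 0,"ry": 0,"rz": 0}
    - {"tx": 0,"ty": 0,"tz": 0,"rx": 0,"ry": 0,"rz": 0}
    - {"tx": 0,"ty": 0,"tz": 0,"rx": 0,"ry": 0,"rz": 0}
    - {"tx": 0,"ty": 0,"tz": 0,"rx": 0,"ry": 0,"rz": 0}
    - {"tx": 0,"ty": 0,"tz": 0,"rx": 0,"ry": 0,"rz": 0}
  gripper: 0

```text
time: 10.85
tool_pos: [525.9, -6.1, 86.4]
tcp_rot: [3.142, 0.0, 1.587]
contact_force: [-0.4, -0.1, 0.4]
grip_width: 91.7
finger_force: 0.0
```

Call:
carry_out:
  plan:
    - {"tx": 0,"ty": 0,"tz": 5,"rx": 0,"ry": 0,"rz": 0}
    - {"tx": 0,"ty": 0,"tz": 10,"rx": 0,"ry": 0,"rz": 0}
    - {"tx": 0,"ty": 0,"tz": 20,"rx": 0,"ry": 0,"rz": 0}
    - {"tx": 0,"ty": 0,"tz": 25,"rx": 0,"ry": 0,"rz": 0}
    - {"tx": 0,"ty": 0,"tz": 25,"rx": 0,"ry": 0,"rz": 0}
    - {"tx": 0,"ty": 0,"tz": 25,"rx": 0,"ry": 0,"rz": 0}
    - {"tx": 0,"ty": 0,"tz": 15,"rx": 0,"ry": 0,"rz": 0}
    - {"tx": 0,"ty": 0,"tz": 0,"rx": 0,"ry": 0,"rz": 0}
    - {"tx": 0,"ty": 0,"tz": 0,"rx": 0,"ry": 0,"rz": 0}

```text
time: 11.75
tool_pos: [525.7, -6.1, 211.6]
tcp_rot: [3.141, 0.0, 1.587]
contact_force: [-0.5, -0.7, -0.1]
grip_width: 91.8
finger_force: 0.0
```

```bash
python3 - <<'E'
from h import *
import cv2
a=[cv2.resize(cv2.cvtColor(bot.capture(n),cv2.COLOR_RGB2BGR)[y:y+160,x:x+200],None,fx=2,fy=2,interpolation=cv2.INTER_CUBIC) for n,x,y in (("scene",240,130),("side",190,90))]
cv2.imwrite("pics/f.png",cv2.hconcat(a))
E
```

```text
(no output)
```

View pics/f.png

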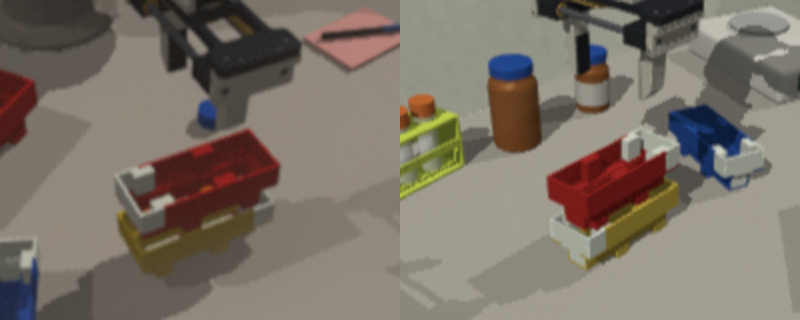

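The red tote stands level and squarely on the yellow one at post height, white end over yellow end. The gripper is clear and blue is untouched.

```bash
python3 -c "
from plant import bot
print(bot.close_job())"
```

```text
the job is handed in; nothing more can be done
None
```

The red tote is stacked level on the yellow tote's posts, white end over yellow end, and released, with the yellow and blue totes still in place in the final pictures; the job is handed in, but no verdict came back.

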